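# Sort the leftover stone blanks back into their stock trays

## Task

Clear the mosaic table of its leftover stone: put each of the five uncut pieces (rods and broken slabs, not the stray little cubes) into the wide bay of the tray that holds cut cubes of the same stone - red with red, cream with cream, slate with slate, whatever their shape. Lay each piece flat on the tray's floor and square to its walls, two of one stone side by side and never one on another, and set them down gently, since stone that is dropped chips. Do not touch the unfinished mosaic, and leave the nippers where they lie.

Things in the scene. Friction and masses are not known exactly. Their poses are not given: they have to be found in the camera images.
- red_rod: Sawn rod of brick-red marble, loose: 72 long x 24 wide x 20 high, about 0.1 kg. Origin: centre of its underside; x along its length, y across its width, z up. Lies flat on the table at any yaw.
- red_slab: Broken slab piece of brick-red marble, loose, about 0.13 kg, 20 high: a 64 long x 36 wide block with parallel sides and a blunt broken point that reaches 42 from the origin at its +x end. Origin: centre of the underside of the 64 x 36 block; x along its length, y across its width, z up. Lies flat on the table at any yaw.
- cream_rod: Sawn rod of pale cream limestone, loose: 72 long x 24 wide x 20 high, about 0.1 kg. Origin: centre of its underside; x along its length, y across its width, z up. Lies flat on the table at any yaw.
- cream_slab: Broken slab piece of pale cream limestone, loose, about 0.13 kg, 20 high: a 64 long x 36 wide block with parallel sides and a blunt broken point that reaches 42 from the origin at its +x end. Origin: centre of the underside of the 64 x 36 block; x along its length, y across its width, z up. Lies flat on the table at any yaw.
- slate_rod: Sawn rod of dark blue-grey slate, loose: 72 long x 24 wide x 20 high, about 0.1 kg. Origin: centre of its underside; x along its length, y across its width, z up. Lies flat on the table at any yaw.
- tray_red: Shallow blue plastic tray, fixed, of brick-red marble: its far strip is full of small cubes of that stone (x +30 to +70, 19 high). Outside 150 (x) x 160 (y); floor 5 thick; rim and cross wall 17 above the table. Origin: centre of its underside; x to the far end, z up. The wide bay for uncut pieces, empty at the start, spans x -70 to +26 (centre -22), y -75 to +75.
- tray_cream: Shallow blue plastic tray, fixed, of pale cream limestone: its far strip is full of small cubes of that stone (x +30 to +70, 19 high). Outside 150 (x) x 160 (y); floor 5 thick; rim and cross wall 17 above the table. Origin: centre of its underside; x to the far end, z up. The wide bay for uncut pieces, empty at the start, spans x -70 to +26 (centre -22), y -75 to +75.
- tray_slate: Shallow blue plastic tray, fixed, of dark blue-grey slate: its far strip is full of small cubes of that stone (x +30 to +70, 19 high). Outside 150 (x) x 160 (y); floor 5 thick; rim and cross wall 17 above the table. Origin: centre of its underside; x to the far end, z up. The wide bay for uncut pieces, empty at the start, spans x -70 to +26 (centre -22), y -75 to +75.
- mosaic: Unfinished mosaic of red and cream cubes, not yet glued, on a plywood board 270 (x) x 250 (y), fixed, top of the cubes 28 above the table. Origin: centre of the board's underside. Not to be touched.
- nippers: Wheeled nippers, loose, lying flat: about 190 long, 84 wide over the red handles, 19 high. Origin: on the table under the pivot; handles reach 132 to -x, steel jaws 58 to +x. To be left where they lie.

How it is judged:
By the outcome, as a careful person would: the job done as asked, in the order asked, and still so for the second after the job is handed in, with the robot touching nothing.
It also fails if it takes over 120 s, if anything falls off the work surface, if the arm or the gripper's body presses on something with over 40 N, if the wrist force passes 120 N, or if a joint passes its speed limit or range.

## Robot

A 6-joint arm with a two-finger parallel gripper is mounted at the origin on the work surface. World frame = base frame: x ahead of the robot, y to its left, z up, the work surface at z = 0. Lengths are in m, angles in rad, forces in N, time in s.
With the tool pointing down it reaches from about 0.35 to 0.85 m from the base axis. Payload 8.1 kg.
Tool frame: the origin (TCP) lies on the mounting face of the last link; the fingertips stand 186 mm ahead of it and the grasp point (between the pads) lies 167 mm ahead of it; z points along the fingers, y is the line along which they close (so a half turn about z gives the same grasp; the last joint's range is limited). The gripper opens to 93 mm and grips with 3 to 60 N. Pads are 15 mm wide; open, the fingers measure 128 mm over their backs; the gripper's body (75 mm by 188 mm) begins 65 mm behind the grasp point.
Start: joints at [1.076, 0.13, 1.488, -0, 1.523, -0.085], TCP at [0.239, 0.55, 0.405] pointing down, gripper open.
Joint ranges: [-2.96, 2.96], [-0.89, 2.26], [0.02, 2.5], [-1.34, 4.48], [0, 2.73], [-2.66, 2.66]. Speed limits (rad/s): [2.39, 2.39, 2.79, 3.14, 3.14, 3.14].

## Interface

Orientations are given as a rotation vector (axis times angle).
In Python, from plant import * gives the robot as it stands. The module is installed in compiled form; this text tells all that it offers.
- The arm moves only by the tool arm_command, never from a script. Its argument "increments" is a list of rows, each a list of 6 numbers: the shift along the tool's x, y, z in units of 0.2 m (1.0 is 0.2 m), then the turn, a rotation vector about the tool's x, y, z in units of pi rad (1.0 is pi rad). A call has exactly 5 rows; each row is the pose to reach, as a shift and turn from the pose commanded when the call began, along the tool's axes at that moment, turning the shorter way round; what a row does not reach only later rows make up. A row lasts 1/8 s, in which the tool goes at most 62.5 mm and 10.7 degrees, less where a joint would pass 70% of its speed; a pose out of reach is approached as far as the arm can. A call with a number of a shift or a turn outside -1 to 1 is refused whole. A call with a gripper value outside its range is refused whole. "fingers" is the closure, from -1 (fully open) to 1 (shut), set as the call begins (left out, the last holds). The fingers move at their own pace and stop on an object; "force" is the grip in N (left out, the last holds). Time passes only in rows, so rows that repeat a pose let the fingers close, or fill a call up. It gives the time, the measured TCP pose, the force, the opening and the grip force at its end, in the units of the state.
- read_state(): the state, without advancing time (a new reading comes with each control period).
- read_camera(name): name is "scene" or "top" or "wrist"; returns a dict with "image" (420x560x3 uint8, red, green, blue), "fx", "fy", "cx", "cy" (pixels), "T" (4x4, takes a point from camera to world coordinates). Camera axes: x right, y down, z forward; pixel columns grow to the right and rows downward; lengths in m; the calibration is good to about 2 mm. A picture is of the moment at which its call begins. There is no depth.
- close_job(): hands the job in; it is judged then, once.
The state is a dict: "t": time; "q": joint angles; "dq": joint speeds; "joint_torque": joint torques, N m; "tool_pos": TCP position; "orientation": TCP orientation; "force": force on the tool from outside, world axes, zero at the start; "wrist_torque": the same for the moment, N m; "opening": finger opening in m; "gripper_force": force on a finger pad.
Only numpy, scipy, OpenCV 4.12 (cv2) and the standard library are available. Lean on these libraries where they do the work, as an engineer would, in place of code of your own. Each camera call takes 0.05 s, during which the arm holds its last target. There are 200 camera calls.

## Working session

There is one attempt and no reset: what is moved stays moved. The work goes in short steps, Python scripts to look and compute and a tool call to move; the robot and the scene stay as the last step left them, time stands still between calls to the robot, and variables do not carry over. Pictures are saved under pics/ and viewed, at most 16 in all, crops included, and the job is handed in when it is done.

Besides the shell and the picture viewer there is one more tool, called after "Emit:" by a JSON object that holds its "name" and its "arguments". arm_command: Moves the arm, as the interface text tells. Shifts and turns lie within -1 to 1; 1 stands for 0.2 m of shift or pi rad of turn. Its arguments: {"type":"object","properties":{"increments":{"type":"array","items":{"type":"array","items":{"type":"number","minimum":-1,"maximum":1}}},"fingers":{"type":"number"},"force":{"type":"number"}},"required":["increments"]}

```bash
mkdir -p pics; python3 - <<'E'
from plant import *
import cv2,numpy as np
for n in ["top","scene"]:
    c=read_camera(n); cv2.imwrite(f"pics/{n}0.png",c["image"][:,:,::-1])
    print(n,c["fx"],c["fy"],c["cx"],c["cy"],np.round(c["T"],4).tolist())
s=read_state(); print(s)
E
```

```text
top 432.3464982694982 432.3464982694982 277.07948353978145 212.36410492747595 [[-0.0281, -0.9877, 0.1539, 0.3339], [-0.9996, 0.0273, -0.0073, -0.0498], [0.003, -0.154, -0.9881, 1.1781], [0.0, 0.0, 0.0, 1.0]]
scene 485.7089782635575 485.7089782635575 282.22540326729967 207.61013062314197 [[0.2005, 0.6806, -0.7047, 1.4297], [0.9797, -0.1397, 0.1438, -0.2256], [-0.0006, -0.7192, -0.6948, 0.9207], [0.0, 0.0, 0.0, 1.0]]
{'t': 0.1, 'q': array([ 1.07559775e+00,  1.31079303e-01,  1.48918394e+00, -1.11574879e-05,
        1.52304584e+00, -8.54088621e-02]), 'dq': array([-0.00151223, -0.00140669,  0.0007172 , -0.00174156,  0.00203321,
       -0.00071682]), 'joint_torque': array([ 1.21732290e-03, -5.61340070e+01, -4.93096590e+01,  7.70833762e-02,
        2.90243339e-02, -1.15585640e-04]), 'tool_pos': array([0.23893167, 0.55013511, 0.40378845]), 'orientation': array([-6.39102856e-01, -3.07540657e+00,  2.58795076e-03]), 'force': array([ 0.31321728, -0.46020643, -0.04804691]), 'wrist_torque': array([ 0.01484893, -0.01984208,  0.01168607]), 'gripper_force': 0.0, 'opening': 0.09304935253234765}
```

View pics/top0.png

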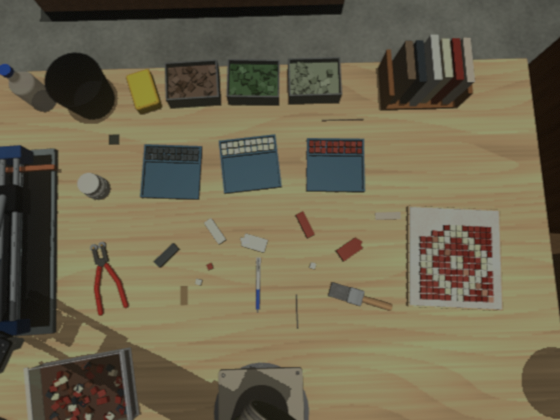

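View pics/scene0.png

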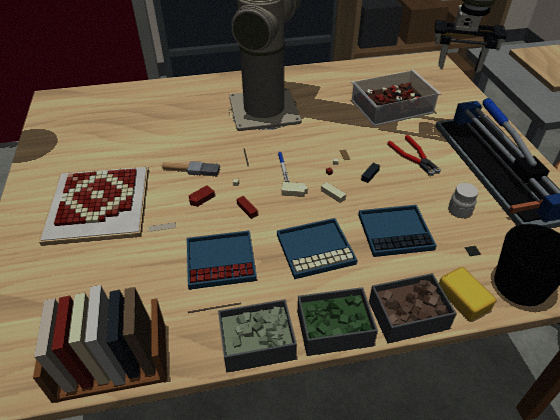

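The top view shows the red rod (305,224), red slab (349,249), cream rod (215,231), cream slab (254,243) and slate rod (166,255). The trays are slate (171,172), cream (250,164) and red (335,165). The mosaic is at (455,258) and the nippers at (108,278). The scene view agrees.

```bash
cat > h.py <<'E'
from plant import *
import cv2,numpy as np
from scipy.spatial.transform import Rotation as R
def ray(c,uv,z):
    uv=np.atleast_2d(uv).astype(float)
    d=np.c_[(uv[:,0]-c["cx"])/c["fx"],(uv[:,1]-c["cy"])/c["fy"],np.ones(len(uv))]@c["T"][:3,:3].T
    o=c["T"][:3,3]; return (o+d*((z-o[2])/d[:,2])[:,None])[:,:2]
def proj(c,p):
    q=(np.asarray(p)-c["T"][:3,3])@c["T"][:3,:3]; return np.array([c["fx"]*q[0]/q[2]+c["cx"],c["fy"]*q[1]/q[2]+c["cy"]])
def masks(img):
    h=cv2.cvtColor(img,cv2.COLOR_RGB2HSV).astype(int); H,S,V=h[...,0],h[...,1],h[...,2]
    return dict(red=((H<8)|(H>170))&(S>130)&(V>50),cream=(S<70)&(V>125),slate=(V<75)&(S<140),blue=(H>90)&(H<125)&(S>70)&(V>35))
def blob(c,m,uv,r,z):
    """minAreaRect (world) of the blob of mask m nearest to uv"""
    m=cv2.resize(m.astype(np.uint8)*255,None,fx=4,fy=4,interpolation=cv2.INTER_LINEAR)>127
    cs,_=cv2.findContours(m.astype(np.uint8),cv2.RETR_EXTERNAL,cv2.CHAIN_APPROX_NONE)
    cs=[k for k in cs if cv2.contourArea(k)>16*r]
    k=min(cs,key=lambda k:np.linalg.norm((k[:,0].mean(0)+.5)/4-.5-uv))
    w=ray(c,(k[:,0]+.5)/4-.5,z); 
    (cx,cy),(a,b),t=cv2.minAreaRect((w*1000).astype(np.float32))
    if a<b:a,b,t=b,a,t+90
    M=cv2.moments((w*1e3).astype(np.float32).reshape(-1,1,2)); cen=np.array([M["m10"],M["m01"]])/M["m00"]
    return np.array([cx,cy]),a,b,(t+90)%180-90,cen
def go(x,y,z,yaw):
    """increments from the measured pose to TCP x,y,z (mm), tool y axis at yaw deg (mod 180), pointing down"""
    s=read_state(); R0=R.from_rotvec(s["orientation"]); best=None
    for k in (0,180):
        a=np.radians(yaw+k); ty=np.array([np.cos(a),np.sin(a),0]); tz=np.array([0,0,-1.]); Rt=R.from_matrix(np.c_[np.cross(ty,tz),ty,tz])
        rv=(R0.inv()*Rt).as_rotvec()
        if best is None or np.linalg.norm(rv)<np.linalg.norm(best): best=rv
    d=R0.inv().apply(np.array([x,y,z])/1e3-s["tool_pos"])
    print("shift",np.round(d/.2,3),"turn",np.round(best/np.pi,4),"| pos",np.round(s["tool_pos"]*1e3,1),"q6",round(s["q"][5],2),"t",round(s["t"],2),"open",round(s["opening"]*1e3,1),"F",np.round(s["force"],1),"g",round(s["gripper_force"],1))
E
cat > m.py <<'E'
from h import *
c=read_camera("top"); m=masks(c["image"])
P=dict(red_rod=(305,224),red_slab=(349,249),cream_rod=(215,231),cream_slab=(254,243),slate_rod=(166,255))
for n,uv in P.items():
    p,a,b,t,cen=blob(c,m[n.split("_")[0]],uv,60,.02); print(n,np.round(p,1),round(a,1),round(b,1),"yaw",round(t,1),"cen",np.round(cen,1))
for n,uv in dict(slate=(171,180),cream=(250,172),red=(335,173)).items():
    p,a,b,t,cen=blob(c,m["blue"],uv,600,.005); print("bay",n,np.round(p,1),round(a,1),round(b,1),"yaw",round(t,1))
i=c["image"][120:280,130:380]; v=np.zeros((160,250,3),np.uint8)
for k,col in dict(red=(0,0,255),cream=(255,255,255),slate=(0,200,0),blue=(255,0,0)).items(): v[m[k][120:280,130:380]]=col
cv2.imwrite("pics/m0.png",cv2.resize(np.vstack([i[:,:,::-1],v]),None,fx=1.85,fy=1.85,interpolation=cv2.INTER_NEAREST))
E
python3 m.py
```

```text
red_rod [ 479.6 -131.8] 68.8 21.6 yaw 24.4 cen [ 479.7 -131.8]
red_slab [ 411.9 -250.7] 69.0 33.6 yaw -58.3 cen [ 411. -249.]
cream_rod [470.4 112.5] 73.3 28.1 yaw 33.7 cen [470.2 112.5]
cream_slab [435.2   8.6] 75.6 40.0 yaw 72.5 cen [435.1   6.8]
slate_rod [408.1 240.5] 70.2 24.9 yaw -45.6 cen [407.4 240.3]
bay slate [640.6 233.5] 158.2 148.0 yaw 86.4
bay cream [638.4  13. ] 155.5 110.5 yaw -84.3
bay red [ 626.9 -222.7] 157.7 107.1 yaw 87.3
```

View pics/m0.png

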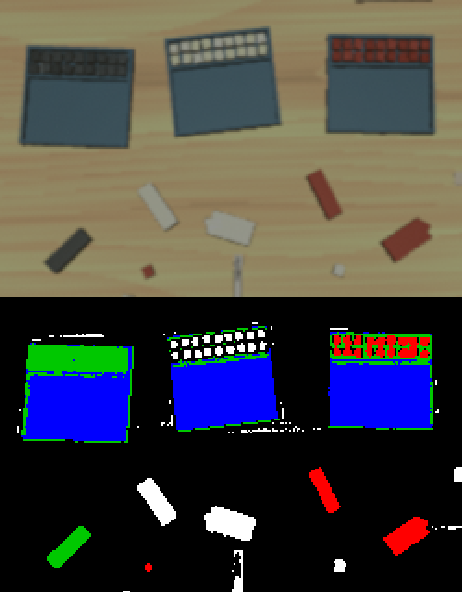

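```bash
cat > tr.py <<'E'
from h import *
c=read_camera("top"); m=masks(c["image"]); u=m["red"]|m["cream"]|m["slate"]|m["blue"]
for n,uv in dict(slate=(171,172),cream=(250,164),red=(335,165)).items():
    k=np.zeros_like(u); k[uv[1]-40:uv[1]+40,uv[0]-38:uv[0]+38]=1
    b=cv2.morphologyEx((u&k).astype(np.uint8),cv2.MORPH_CLOSE,np.ones((5,5)))
    b=cv2.morphologyEx(b,cv2.MORPH_OPEN,np.ones((9,9)))
    p,a,bb,t,cen=blob(c,b>0,uv,600,.015); print("tray",n,np.round(p,1),np.round(cen,1),round(a,1),round(bb,1),"tray yaw",round((t-90+90)%180-90,1))
go(408,240.5,330,44.4)
E
python3 tr.py
```

```text
tray slate [644.2 229.8] [639.5 230. ] 164.8 161.0 tray yaw 86.7
tray cream [647.4   9.2] [648.6  11.1] 164.1 162.9 tray yaw -86.5
tray red [ 646.7 -224. ] [ 644.5 -222.8] 155.9 154.6 tray yaw 87.8
shift [-1.392 -1.083  0.372] turn [-0.0003  0.      0.1229] | pos [239.  550.2 404.1] q6 -0.09 t 0.2 open 93.1 F [-0.1  1.2  0.6] g 0.0
```

Emit:
{"name": "arm_command", "arguments": {"increments": [[-0.2,-0.15,0.05,0,0,0],[-0.4,-0.3,0.1,0,0,0],[-0.6,-0.45,0.15,0,0,0],[-0.8,-0.6,0.2,0,0,0],[-0.95,-0.75,0.25,0,0,0]], "fingers": -0.3, "force": 25}}

```text
t: 0.82
tool_pos: [0.3542, 0.3354, 0.3543]
orientation: [0.64, 3.075, -0.0]
force: [0.4, 0.6, 0.4]
opening: 0.0607
gripper_force: 0.0
```

Emit:
{"name": "arm_command", "arguments": {"increments": [[-0.2,-0.15,0.05,0,0,0.04],[-0.4,-0.3,0.1,0,0,0.08],[-0.44,-0.333,0.122,0,0,0.123],[-0.44,-0.333,0.122,0,0,0.123],[-0.44,-0.333,0.122,0,0,0.123]]}}

```text
t: 1.45
tool_pos: [0.4075, 0.2414, 0.3306]
orientation: [-1.213, -2.898, -0.0]
force: [-0.4, -0.1, -0.4]
opening: 0.0604
gripper_force: 0.0
```

```bash
cat > w.py <<'E'
import sys
from h import *
c=read_camera("wrist"); cv2.imwrite(f"pics/w{sys.argv[1]}.png",c["image"][:,:,::-1]); print(np.round(c["T"],3).tolist(),c["fx"])
E
python3 w.py 1; python3 -c "
from h import *
go(408,240.5,189,44.4)"
```

```text
[[0.712, 0.674, 0.195, 0.354], [0.702, -0.684, -0.198, 0.296], [0.0, 0.278, -0.961, 0.309], [0.0, 0.0, 0.0, 1.0]] 317.30182801114927
shift [-0.006 -0.002  0.708] turn [ 0.0001 -0.      0.001 ] | pos [407.5 241.6 330.6] q6 -0.35 t 1.5 open 60.4 F [-0.  -0.8  0.4] g 0.0
```

View pics/w1.png

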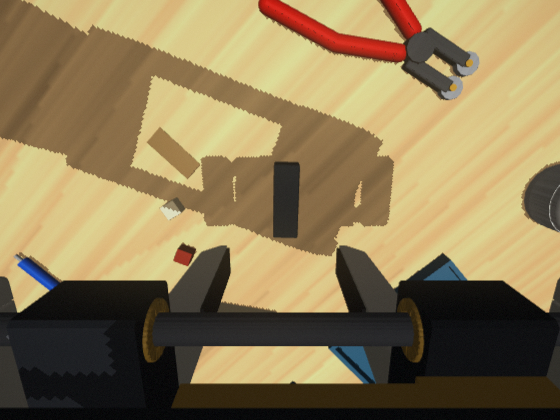

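The wrist view shows the slate rod at (286,200) between the open fingers and square to them. The nippers at (410,45) are well clear.

```bash
python3 -c "
from h import *
c=read_camera('wrist'); m=masks(c['image']); 
g=c['image'].max(2); h=g<60; h[240:]=0
p,a,b,t,cen=blob(c,h,(286,200),60,.02); print(p,a,b,t,cen,c['cx'],c['cy'])
t=c['T'];s=read_state();print('grasp pt px',proj(c,s['tool_pos']+[0,0,-.31]))
for n,uv in dict(a=(408,240.5)).items(): print(proj(c,[.408,.2405,.02]))
"
```

```text
[407.68276978 245.86810303] 73.17849731445312 23.74628448486328 -46.83573913574219 [407.62725538 245.79369997] 282.6532442543393 210.83190391859472
grasp pt px [282.29685287 203.90943624]
[281.8656581  204.98668613]
```

Emit:
{"name": "arm_command", "arguments": {"increments": [[0.012,0.015,0.2,0,0,0.007],[0.012,0.015,0.4,0,0,0.007],[0.012,0.015,0.55,0,0,0.007],[0.012,0.015,0.65,0,0,0.007],[0.012,0.015,0.705,0,0,0.007]]}}

```text
t: 2.17
tool_pos: [0.4075, 0.2452, 0.1883]
orientation: [-1.246, -2.883, 0.002]
force: [0.1, 0.0, -0.5]
opening: 0.0604
gripper_force: 0.0
```

Emit:
{"name": "arm_command", "arguments": {"increments": [[0,0,0,0,0,0],[0,0,0,0,0,0],[0,0,0,0,0,0],[0,0,0,0,0,0],[0,0,0,0,0,0]], "fingers": 1}}

```text
t: 2.8
tool_pos: [0.4085, 0.2448, 0.19]
orientation: [1.25, 2.882, 0.001]
force: [0.2, 0.5, 3.6]
opening: 0.024
gripper_force: 25.0
```

Emit:
{"name": "arm_command", "arguments": {"increments": [[0,0,-0.1,0,0,0],[0,0,-0.25,0,0,0],[0,0,-0.4,0,0,0],[0,0,-0.6,0,0,0],[0,0,-0.7,0,0,0]]}}

```text
t: 3.42
tool_pos: [0.4086, 0.2449, 0.3317]
orientation: [1.249, 2.881, 0.003]
force: [-0.1, 0.5, -0.4]
opening: 0.0237
gripper_force: 25.0
```

```bash
python3 -c "
from h import *
go(600,225,330,83)"
```

```text
shift [-0.727  0.631  0.011] turn [ 0.0007  0.0006 -0.2216] | pos [408.6 244.9 331.7] q6 -0.32 t 3.42 open 23.7 F [-0.1  0.5 -0.4] g 25.0
```

Emit:
{"name": "arm_command", "arguments": {"increments": [[-0.15,0.13,0,0,0,-0.05],[-0.35,0.3,0,0,0,-0.1],[-0.55,0.47,0,0,0,-0.16],[-0.727,0.63,0,0,0,-0.22],[-0.727,0.63,0,0,0,-0.22]]}}

```text
t: 4.05
tool_pos: [0.6017, 0.2236, 0.3271]
orientation: [-0.199, -3.133, 0.002]
force: [0.1, -1.0, -0.5]
opening: 0.0236
gripper_force: 25.0
```

Emit:
{"name": "arm_command", "arguments": {"increments": [[0,0,0,0,0,0],[0,0,0,0,0,0],[0,0,0,0,0,0],[0,0,0,0,0,0],[0,0,0,0,0,0]]}}

```text
t: 4.68
tool_pos: [0.5993, 0.2248, 0.3297]
orientation: [0.199, 3.135, 0.0]
force: [0.4, -0.5, -2.0]
opening: 0.0237
gripper_force: 25.0
```

```bash
python3 w.py 2; python3 -c "
from h import *
go(620,225,330,86.5)"
```

```text
[[0.126, 0.953, 0.276, 0.523], [0.992, -0.121, -0.035, 0.234], [0.0, 0.278, -0.96, 0.308], [0.0, 0.0, 0.0, 1.0]] 317.30182801114927
shift [-0.102  0.014 -0.002] turn [ 0.      0.0001 -0.021 ] | pos [599.4 224.8 329.6] q6 -1.17 t 4.72 open 23.9 F [-0.3 -0.6 -1.6] g 25.0
```

View pics/w2.png

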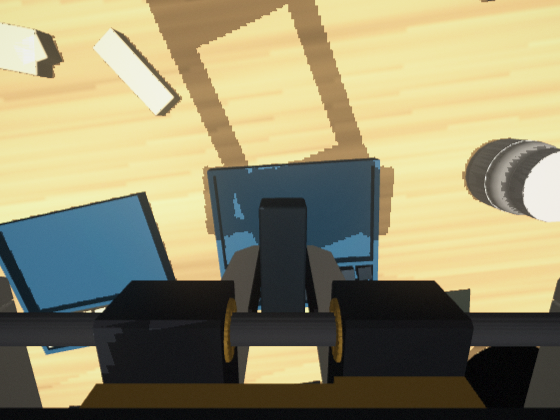

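The wrist view over the slate tray shows its near outer corners at (209,170) and (378,158), with the cubes strip from row 265. The gripped rod is at (283,220).

```bash
cat >> h.py <<'E'
def line(p):
    vx,vy,x,y=cv2.fitLine((p*1e3).astype(np.float32),cv2.DIST_HUBER,0,.01,.01).ravel(); return np.array([x,y]),np.array([vx,vy])
def tray(c,lc,rc,h=60):
    """near-edge tray corners (pixels, left and right) -> tray origin (mm) and yaw from the near edge and both side edges"""
    im=cv2.GaussianBlur(c["image"],(3,3),0).astype(int); m=(im[...,2]-im[...,0])>0
    y0=min(lc[1],rc[1])-15; y1=max(lc[1],rc[1])
    cols=range(lc[0]+8,rc[0]-8); N=ray(c,[(u,y0+np.argmax(m[y0:y1+20,u])) for u in cols],0)
    rows=range(y1+8,y1+h)
    L=ray(c,[(lc[0]-15+np.argmax(m[v,lc[0]-15:lc[0]+40]),v) for v in rows],.017)
    Rr=ray(c,[(rc[0]+15-np.argmax(m[v,rc[0]-40:rc[0]+16][::-1]),v) for v in rows],.017)
    (n,nd),(l,ld),(r,rd)=map(line,(N,L,Rr)); ang=lambda d:(np.degrees(np.arctan2(d[1],d[0]))+90)%180-90
    yaws=[(ang(nd)-90+90)%180-90,ang(ld),ang(rd)]
    yaw=np.radians(yaws[0]); ex=np.array([np.cos(yaw),np.sin(yaw)]); ey=np.array([-ex[1],ex[0]])
    w=(r-l)@ey; o=ey*((l+r)@ey/2)+ex*(n@ex+75)
    print("yaws near,left,right",np.round(yaws,1),"width",round(w,1),"origin",np.round(o,1)); return o,yaws
def place(o,yaw,px,py):
    a=np.radians(yaw); return np.round(np.array(o)+[px*np.cos(a)-py*np.sin(a),px*np.sin(a)+py*np.cos(a)],1)
E
python3 -c "
from h import *
c=read_camera('wrist'); o,y=tray(c,(209,170),(378,158)); print(place(o,y[0],-22,0))"
```

```text
yaws near,left,right [-3.6 -3.8 -2.5] width 157.1 origin [641.4 233.7]
[619.5 235. ]
```

```bash
python3 -c "
from h import *
go(619.5,235,198,86.5)"
```

```text
shift [-0.093  0.063  0.657] turn [ 0.      0.0001 -0.021 ] | pos [599.5 224.8 329.5] q6 -1.17 t 4.78 open 23.8 F [-0.6  0.2 -1.1] g 25.0
```

Emit:
{"name": "arm_command", "arguments": {"increments": [[-0.093,0.063,0.1,0,0,-0.021],[-0.093,0.063,0.25,0,0,-0.021],[-0.093,0.063,0.42,0,0,-0.021],[-0.093,0.063,0.55,0,0,-0.021],[-0.093,0.063,0.63,0,0,-0.021]]}}

```text
t: 5.4
tool_pos: [0.619, 0.2347, 0.2015]
orientation: [-0.096, -3.138, 0.001]
force: [0.3, 0.4, -1.3]
opening: 0.0238
gripper_force: 25.0
```

Emit:
{"name": "arm_command", "arguments": {"increments": [[0,0,0.01,0,0,0],[0,0,0.02,0,0,0],[0,0,0.025,0,0,0],[0,0,0.03,0,0,0],[0,0,0.03,0,0,0]]}}

```text
t: 6.02
tool_pos: [0.6197, 0.2349, 0.1977]
orientation: [0.096, 3.14, 0.0]
force: [-1.0, -0.7, 0.2]
opening: 0.0235
gripper_force: 25.0
```

```bash
python3 -c "
from h import *
go(619.5,235,194.5,86.5)"
```

```text
shift [0.001 0.001 0.016] turn [ 0.0001  0.0002 -0.    ] | pos [619.7 234.9 197.7] q6 -1.22 t 6.03 open 23.5 F [-1.  -0.7  0.2] g 25.0
```

Lower in 0.5–1 mm steps onto the floor.

Emit:
{"name": "arm_command", "arguments": {"increments": [[0,0,0.003,0,0,0],[0,0,0.006,0,0,0],[0,0,0.009,0,0,0],[0,0,0.011,0,0,0],[0,0,0.013,0,0,0]]}}

```text
t: 6.65
tool_pos: [0.6196, 0.2349, 0.195]
orientation: [-0.096, -3.14, 0.0]
force: [-1.6, -0.7, 4.1]
opening: 0.024
gripper_force: 25.0
```

Emit:
{"name": "arm_command", "arguments": {"increments": [[0,0,0.002,0,0,0],[0,0,0.003,0,0,0],[0,0,0.004,0,0,0],[0,0,0.005,0,0,0],[0,0,0.005,0,0,0]]}}

```text
t: 7.28
tool_pos: [0.6198, 0.235, 0.195]
orientation: [0.096, 3.139, 0.0]
force: [-5.0, -1.5, 8.6]
opening: 0.0239
gripper_force: 25.0
```

Emit:
{"name": "arm_command", "arguments": {"increments": [[0,0,0,0,0,0],[0,0,0,0,0,0],[0,0,0,0,0,0],[0,0,0,0,0,0],[0,0,0,0,0,0]], "fingers": -0.05}}

```text
t: 7.9
tool_pos: [0.6196, 0.2348, 0.1936]
orientation: [-0.096, -3.14, 0.0]
force: [0.1, -1.0, 0.6]
opening: 0.0489
gripper_force: 0.0
```

Emit:
{"name": "arm_command", "arguments": {"increments": [[0,0,-0.05,0,0,0],[0,0,-0.2,0,0,0],[0,0,-0.4,0,0,0],[0,0,-0.6,0,0,0],[0,0,-0.7,0,0,0]]}}

```text
t: 8.52
tool_pos: [0.6202, 0.2351, 0.3377]
orientation: [0.096, 3.136, 0.002]
force: [0.5, -0.0, 0.4]
opening: 0.0489
gripper_force: 0.0
```

```bash
python3 w.py 3; python3 -c "
from h import *
go(480,110,330,-56)"
```

```text
[[0.061, 0.958, 0.282, 0.544], [0.998, -0.059, -0.016, 0.24], [0.002, 0.282, -0.959, 0.316], [0.0, 0.0, 0.0, 1.0]] 317.30182801114927
shift [ 0.664 -0.668  0.042] turn [ 1.000e-04  2.200e-03 -2.083e-01] | pos [620.6 235.2 339.6] q6 -1.22 t 8.57 open 48.6 F [1.  0.3 3.3] g 0.0
```

View pics/w3.png

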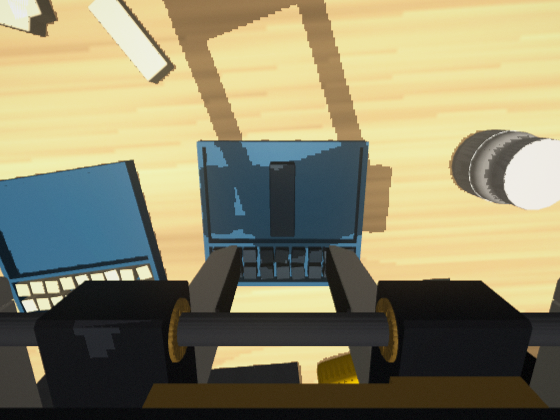

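The slate rod lies flat and square in its bay at (282,200), clear of all the walls. Next is the cream rod.

Emit:
{"name": "arm_command", "arguments": {"increments": [[0.2,-0.2,0.02,0,0,-0.05],[0.4,-0.4,0.04,0,0,-0.1],[0.6,-0.6,0.04,0,0,-0.15],[0.664,-0.668,0.04,0,0,-0.208],[0.664,-0.668,0.04,0,0,-0.208]], "fingers": -0.2}}

```text
t: 9.2
tool_pos: [0.4779, 0.1089, 0.3247]
orientation: [0.914, -3.004, -0.0]
force: [0.1, 1.1, 0.5]
opening: 0.0558
gripper_force: 0.0
```

Emit:
{"name": "arm_command", "arguments": {"increments": [[0,0,0,0,0,0],[0,0,0,0,0,0],[0,0,0,0,0,0],[0,0,0,0,0,0],[0,0,0,0,0,0]]}}

```text
t: 9.82
tool_pos: [0.479, 0.1097, 0.3257]
orientation: [0.917, -3.005, -0.0]
force: [-0.3, -1.5, -0.1]
opening: 0.0556
gripper_force: 0.0
```

```bash
cat > pc.py <<'E'
import sys
from h import *
col=sys.argv[1]; x,y=map(float,sys.argv[2:4]); c=read_camera("wrist"); im=c["image"]
m=masks(im)[col]; 
if col=="cream":
    h=cv2.cvtColor(im,cv2.COLOR_RGB2HSV); m=(h[...,1]<75)&(h[...,2]>150)
m=cv2.morphologyEx(m.astype(np.uint8),cv2.MORPH_OPEN,np.ones((3,3)))>0
uv=proj(c,[x/1e3,y/1e3,.02]); p,a,b,t,cen=blob(c,m,uv,400,.02)
print("px",uv.round(),"rect",p.round(1),round(a,1),round(b,1),"yaw",round(t,1),"cen",cen.round(1)); o=5*(np.hypot(*(cen-p))>1)
u=cen-p; d=np.array([np.cos(np.radians(t)),np.sin(np.radians(t))]); d=d*np.sign(u@d)
g=p+d*o if o else p
print("grasp",g.round(1),"shift from rect",o); go(g[0],g[1],189.5,t+90)
cv2.imwrite("pics/%s.png"%sys.argv[4],np.hstack([im[60:300,100:460,::-1],np.dstack([m*255]*3)[60:300,100:460].astype(np.uint8)]))
E
python3 pc.py cream 470 114 p1
```

```text
px [292. 200.] rect [435.9  11.7] 71.8 35.8 yaw 72.1 cen [435.    9.3]
grasp [434.3   6.9] shift from rect 5
shift [ 0.472 -0.302  0.681] turn [ 0.     -0.     -0.2119] | pos [478.9 109.7 325.7] q6 -2.04 t 9.88 open 55.7 F [ 0.4  0.3 -0.2] g 0.0
```

View pics/p1.png

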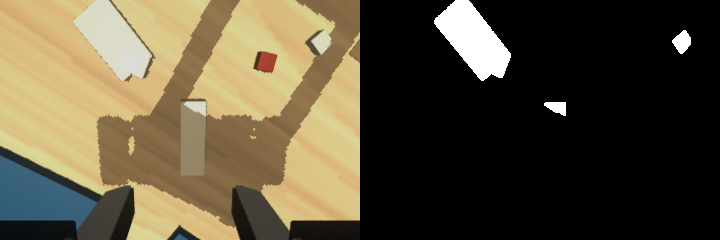

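The view shows the cream rod at full-image (293,197) in the gripper's shadow, so the mask caught only its lit end. I'll lower the value threshold.

```bash
sed -i 's/(h\[...,1\]<75)&(h\[...,2\]>150)/(h[...,1]<85)\&(h[...,2]>90)/' pc.py; python3 pc.py cream 470 114 p2; python3 -c "
import cv2;i=cv2.cvtColor(cv2.imread('pics/p2.png'),cv2.COLOR_BGR2HSV);print(i[150,192],i[150,160],i[105,198])"
```

```text
px [292. 200.] rect [468.9 114. ] 71.0 23.1 yaw 33.8 cen [469.  113.6]
grasp [468.9 114. ] shift from rect 0
shift [0.029 0.046 0.681] turn [ 0.     -0.      0.0005] | pos [478.9 109.7 325.7] q6 -2.04 t 9.93 open 55.7 F [1.  0.  0.2] g 0.0
[ 20  78 147] [ 17 119 129] [ 30  20 219]
```

Emit:
{"name": "arm_command", "arguments": {"increments": [[0.029,0.046,0.2,0,0,0],[0.029,0.046,0.4,0,0,0],[0.029,0.046,0.54,0,0,0],[0.029,0.046,0.63,0,0,0],[0.029,0.046,0.68,0,0,0]]}}

```text
t: 10.55
tool_pos: [0.4685, 0.1139, 0.1887]
orientation: [0.916, -3.003, -0.0]
force: [-0.4, -0.2, 0.4]
opening: 0.056
gripper_force: 0.0
```

Emit:
{"name": "arm_command", "arguments": {"increments": [[0,0,0,0,0,0],[0,0,0,0,0,0],[0,0,0,0,0,0],[0,0,0,0,0,0],[0,0,0,0,0,0]], "fingers": 1}}

```text
t: 11.18
tool_pos: [0.4693, 0.1141, 0.1905]
orientation: [-0.917, 3.004, -0.0]
force: [-0.9, -0.6, 5.7]
opening: 0.0238
gripper_force: 25.0
```

Emit:
{"name": "arm_command", "arguments": {"increments": [[0,0,-0.1,0,0,0],[0,0,-0.25,0,0,0],[0,0,-0.4,0,0,0],[0,0,-0.6,0,0,0],[0,0,-0.7,0,0,0]]}}

```text
t: 11.8
tool_pos: [0.4693, 0.1141, 0.332]
orientation: [-0.916, 3.002, -0.001]
force: [0.3, 0.6, -0.5]
opening: 0.0236
gripper_force: 25.0
```

```bash
python3 -c "
from h import *
go(600,15,330,95.7)"
```

```text
shift [-0.266 -0.776  0.012] turn [-0.0002  0.0008  0.1569] | pos [469.3 114.1 332. ] q6 -2.03 t 11.8 open 23.6 F [ 0.3  0.6 -0.5] g 25.0
```

Emit:
{"name": "arm_command", "arguments": {"increments": [[-0.06,-0.2,0,0,0,0.04],[-0.13,-0.4,0,0,0,0.08],[-0.2,-0.6,0,0,0,0.12],[-0.266,-0.776,0,0,0,0.157],[-0.266,-0.776,0,0,0,0.157]]}}

```text
t: 12.42
tool_pos: [0.6008, 0.0133, 0.3289]
orientation: [0.151, -3.137, 0.0]
force: [0.6, 1.0, -0.7]
opening: 0.0243
gripper_force: 25.0
```

Emit:
{"name": "arm_command", "arguments": {"increments": [[0,0,0,0,0,0],[0,0,0,0,0,0],[0,0,0,0,0,0],[0,0,0,0,0,0],[0,0,0,0,0,0]]}}

```text
t: 13.05
tool_pos: [0.5996, 0.0152, 0.3299]
orientation: [-0.156, 3.137, -0.0]
force: [-0.3, -0.0, 0.2]
opening: 0.0237
gripper_force: 25.0
```

```bash
python3 w.py 4; python3 -c "
from h import *
c=read_camera('wrist'); 
a=np.radians(5.7)
for s in (-1,1): print(proj(c,np.r_[place((644,12),5.7,-75,80*s)/1e3,.0]))
"
```

```text
[[-0.1, 0.956, 0.277, 0.523], [0.995, 0.096, 0.028, 0.007], [-0.0, 0.278, -0.961, 0.308], [0.0, 0.0, 0.0, 1.0]] 317.30182801114927
[193.08865595 167.71611255]
[357.51822546 167.75099335]
```

View pics/w4.png

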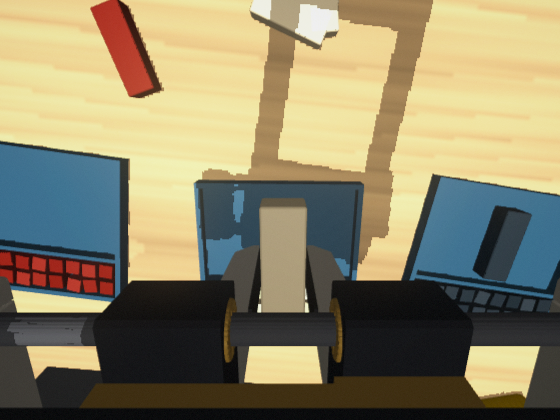

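The view shows the cream tray's near corners at (195,182) and (362,182). The red tray is at the left, with its near-right corner at (129,157).

```bash
python3 -c "
from h import *
c=read_camera('wrist'); o,y=tray(c,(195,182),(362,182)); g=place(o,y[0],-22,36);print(g,'slab block at',place(o,y[0],-22,-28)); go(*g,202,y[0]+90)"
```

```text
yaws near,left,right [5.1 5.2 5.6] width 157.5 origin [658.2  16. ]
[633.   49.9] slab block at [638.8 -13.9]
shift [-0.183  0.157  0.639] turn [-0.      0.      0.0031] | pos [599.7  15.  329.8] q6 -1.73 t 13.2 open 23.7 F [-0.6 -0.  -1. ] g 25.0
```

Emit:
{"name": "arm_command", "arguments": {"increments": [[-0.09,0.08,0,0,0,0.002],[-0.183,0.157,0.1,0,0,0.002],[-0.183,0.157,0.3,0,0,0.002],[-0.183,0.157,0.5,0,0,0.002],[-0.183,0.157,0.63,0,0,0.002]]}}

```text
t: 13.82
tool_pos: [0.6322, 0.0499, 0.2011]
orientation: [0.146, -3.135, -0.0]
force: [0.1, 0.1, -0.4]
opening: 0.0239
gripper_force: 25.0
```

Emit:
{"name": "arm_command", "arguments": {"increments": [[0,0,0.01,0,0,0],[0,0,0.02,0,0,0],[0,0,0.024,0,0,0],[0,0,0.024,0,0,0],[0,0,0.024,0,0,0]]}}

```text
t: 14.45
tool_pos: [0.6333, 0.0498, 0.1997]
orientation: [-0.146, 3.137, -0.0]
force: [0.0, 1.1, -1.0]
opening: 0.0237
gripper_force: 25.0
```

```bash
python3 -c "
from h import *
go(633,49.9,195.5,95.3)"
```

```text
shift [0.002 0.    0.021] turn [-0.      0.0004  0.0001] | pos [633.3  49.8 199.7] q6 -1.67 t 14.45 open 23.7 F [ 0.   1.1 -1. ] g 25.0
```

Emit:
{"name": "arm_command", "arguments": {"increments": [[0,0,0.005,0,0,0],[0,0,0.01,0,0,0],[0,0,0.014,0,0,0],[0,0,0.017,0,0,0],[0,0,0.02,0,0,0]]}}

```text
t: 15.08
tool_pos: [0.6331, 0.0498, 0.1955]
orientation: [0.146, -3.138, 0.0]
force: [-4.3, 0.5, 8.3]
opening: 0.0235
gripper_force: 25.0
```

Emit:
{"name": "arm_command", "arguments": {"increments": [[0,0,0.002,0,0,0],[0,0,0.003,0,0,0],[0,0,0.004,0,0,0],[0,0,0.005,0,0,0],[0,0,0.005,0,0,0]]}}

```text
t: 15.7
tool_pos: [0.6333, 0.0498, 0.1955]
orientation: [-0.146, 3.137, -0.0]
force: [-5.8, -1.1, 10.8]
opening: 0.0235
gripper_force: 25.0
```

Emit:
{"name": "arm_command", "arguments": {"increments": [[0,0,0,0,0,0],[0,0,0,0,0,0],[0,0,0,0,0,0],[0,0,0,0,0,0],[0,0,0,0,0,0]], "fingers": 0.28}}

```text
t: 16.32
tool_pos: [0.633, 0.0498, 0.1938]
orientation: [0.146, -3.138, 0.0]
force: [-0.0, 0.5, -0.2]
opening: 0.0334
gripper_force: 0.0
```

Emit:
{"name": "arm_command", "arguments": {"increments": [[0,0,-0.05,0,0,0],[0,0,-0.2,0,0,0],[0,0,-0.4,0,0,0],[0,0,-0.6,0,0,0],[0,0,-0.7,0,0,0]]}}

```text
t: 16.95
tool_pos: [0.6337, 0.0498, 0.3377]
orientation: [-0.146, 3.133, -0.0]
force: [0.9, 0.5, 0.1]
opening: 0.0332
gripper_force: 0.0
```

```bash
python3 w.py 5; python3 -c "
from h import *
go(440,9,330,162)"
```

```text
[[-0.093, 0.955, 0.281, 0.557], [0.996, 0.089, 0.026, 0.042], [-0.001, 0.282, -0.959, 0.316], [0.0, 0.0, 0.0, 1.0]] 317.30182801114927
shift [ 0.986 -0.113  0.041] turn [-0.0014  0.0017 -0.3704] | pos [634.1  49.8 339.5] q6 -1.67 t 17.0 open 33.5 F [ 0.5 -0.5  2.5] g 0.0
```

View pics/w5.png

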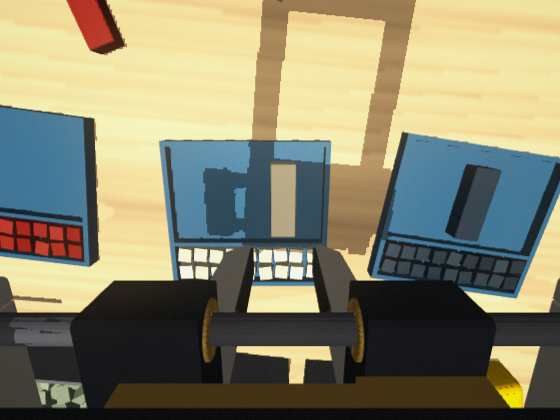

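The cream rod lies square in its bay at (283,200), on the right-hand side. For the slab I'll turn the wrist the other way (+0.63), because -0.37 would pass the joint 6 limit.

Emit:
{"name": "arm_command", "arguments": {"increments": [[0.2,-0.02,0.01,0,0,0.05],[0.45,-0.05,0.02,0,0,0.11],[0.7,-0.08,0.03,0,0,0.16],[0.9,-0.1,0.04,0,0,0.22],[0.986,-0.113,0.04,0,0,0.27]], "fingers": -0.4}}

```text
t: 17.62
tool_pos: [0.4365, 0.0089, 0.3241]
orientation: [-1.166, -2.914, 0.001]
force: [0.3, 0.6, -0.2]
opening: 0.0648
gripper_force: 0.0
```

Emit:
{"name": "arm_command", "arguments": {"increments": [[0,0,0,0,0,0.05],[0,0,0,0,0,0.11],[0,0,0,0,0,0.17],[0,0,0,0,0,0.22],[0,0,0,0,0,0.27]]}}

```text
t: 18.25
tool_pos: [0.4383, 0.0091, 0.3246]
orientation: [-2.262, -2.178, 0.002]
force: [-0.4, -0.3, -0.1]
opening: 0.0648
gripper_force: 0.0
```

Emit:
{"name": "arm_command", "arguments": {"increments": [[0,0,0,0,0,0.05],[0,0,0,0,0,0.09],[0,0,0,0,0,0.09],[0,0,0,0,0,0.09],[0,0,0,0,0,0.09]]}}

```text
t: 18.88
tool_pos: [0.4387, 0.009, 0.3257]
orientation: [-2.541, -1.847, 0.001]
force: [-0.3, 0.2, 0.1]
opening: 0.0648
gripper_force: 0.0
```

```bash
python3 pc.py cream 436 11.7 p3
```

```text
px [278. 204.] rect [436.6  12.6] 70.5 34.9 yaw 72.3 cen [435.8  10.1]
grasp [435.1   7.8] shift from rect 5
shift [-0.011 -0.015  0.682] turn [-0.      0.     -0.0018] | pos [438.7   9.  325.8] q6 0.22 t 18.93 open 64.8 F [-0.4 -0.3  0.3] g 0.0
```

View pics/p3.png

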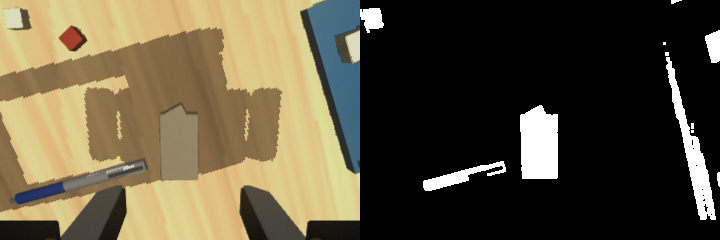

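The slab is centred in the view with its point upward. The pen tip at crop (147,165) is close to the left finger's path, so I'll grasp about 4 mm toward the point to clear it.

Emit:
{"name": "arm_command", "arguments": {"increments": [[0.016,-0.015,0.2,0,0,-0.002],[0.016,-0.015,0.4,0,0,-0.002],[0.016,-0.015,0.54,0,0,-0.002],[0.016,-0.015,0.63,0,0,-0.002],[0.016,-0.015,0.675,0,0,-0.002]], "fingers": -0.2}}

```text
t: 19.55
tool_pos: [0.4364, 0.0131, 0.1898]
orientation: [-2.536, -1.853, 0.002]
force: [0.5, 0.3, 1.3]
opening: 0.0557
gripper_force: 0.0
```

Emit:
{"name": "arm_command", "arguments": {"increments": [[0,0,0,0,0,0],[0,0,0,0,0,0],[0,0,0,0,0,0],[0,0,0,0,0,0],[0,0,0,0,0,0]], "fingers": 1}}

```text
t: 20.18
tool_pos: [0.4375, 0.013, 0.1919]
orientation: [2.536, 1.852, 0.002]
force: [-1.7, 0.0, 6.1]
opening: 0.0353
gripper_force: 25.0
```

Emit:
{"name": "arm_command", "arguments": {"increments": [[0,0,-0.1,0,0,0],[0,0,-0.25,0,0,0],[0,0,-0.4,0,0,0],[0,0,-0.6,0,0,0],[0,0,-0.7,0,0,0]]}}

```text
t: 20.8
tool_pos: [0.4373, 0.013, 0.3334]
orientation: [2.535, 1.852, 0.004]
force: [0.6, -0.1, -2.1]
opening: 0.0355
gripper_force: 25.0
```

```bash
python3 -c "
from h import *
o=(658.2,16);p=place(o,5.3,-22+5-4,-28);print(p);go(*p,330,95.3)"
```

```text
[639.9 -13.8]
shift [0.181 1.006 0.02 ] turn [ 0.0007 -0.0007  0.3721] | pos [437.3  13.  333.4] q6 0.22 t 20.8 open 35.5 F [ 0.6 -0.1 -2.1] g 25.0
```

Emit:
{"name": "arm_command", "arguments": {"increments": [[0.04,0.2,0.01,0,0,-0.05],[0.08,0.45,0.02,0,0,-0.11],[0.12,0.7,0.02,0,0,-0.16],[0.15,0.9,0.02,0,0,-0.22],[0.18,1.0,0.02,0,0,-0.27]]}}

```text
t: 21.42
tool_pos: [0.6399, -0.0141, 0.3262]
orientation: [-1.543, -2.736, 0.0]
force: [-1.3, -0.4, -1.0]
opening: 0.0358
gripper_force: 25.0
```

Emit:
{"name": "arm_command", "arguments": {"increments": [[0,0,0,0,0,-0.05],[0,0,0,0,0,-0.11],[0,0,0,0,0,-0.17],[0,0,0,0,0,-0.22],[0,0,0,0,0,-0.27]]}}

```text
t: 22.05
tool_pos: [0.6382, -0.0135, 0.3265]
orientation: [-0.28, -3.128, -0.0]
force: [-0.1, -0.3, -0.3]
opening: 0.0357
gripper_force: 25.0
```

Emit:
{"name": "arm_command", "arguments": {"increments": [[0,0,0,0,0,-0.05],[0,0,0,0,0,-0.088],[0,0,0,0,0,-0.088],[0,0,0,0,0,-0.088],[0,0,0,0,0,-0.088]]}}

```text
t: 22.68
tool_pos: [0.6384, -0.0136, 0.3269]
orientation: [0.143, -3.138, -0.0]
force: [-0.5, -0.3, -1.3]
opening: 0.0358
gripper_force: 25.0
```

```bash
python3 -c "
from h import *
go(639.9,-13.8,202,95.3)"
```

```text
shift [-0.008 -0.002  0.624] turn [ 0.     -0.     -0.0004] | pos [638.4 -13.6 326.9] q6 -1.76 t 22.68 open 35.8 F [-0.5 -0.3 -1.3] g 25.0
```

Emit:
{"name": "arm_command", "arguments": {"increments": [[-0.008,-0.002,0.15,0,0,0],[-0.008,-0.002,0.3,0,0,0],[-0.008,-0.002,0.45,0,0,0],[-0.008,-0.002,0.57,0,0,0],[-0.008,-0.002,0.62,0,0,0]]}}

```text
t: 23.3
tool_pos: [0.6392, -0.0137, 0.201]
orientation: [0.144, -3.135, -0.001]
force: [-0.8, 0.5, -1.4]
opening: 0.0358
gripper_force: 25.0
```

Emit:
{"name": "arm_command", "arguments": {"increments": [[0,0,0.005,0,0,0],[0,0,0.01,0,0,0],[0,0,0.014,0,0,0],[0,0,0.018,0,0,0],[0,0,0.02,0,0,0]]}}

```text
t: 23.92
tool_pos: [0.6401, -0.0139, 0.1992]
orientation: [-0.146, 3.138, -0.0]
force: [-0.8, -0.0, -1.0]
opening: 0.0357
gripper_force: 25.0
```

Emit:
{"name": "arm_command", "arguments": {"increments": [[0,0,0.002,0,0,0],[0,0,0.004,0,0,0],[0,0,0.006,0,0,0],[0,0,0.008,0,0,0],[0,0,0.008,0,0,0]]}}

```text
t: 24.55
tool_pos: [0.64, -0.0138, 0.1972]
orientation: [0.146, -3.138, -0.0]
force: [0.3, -0.5, -1.0]
opening: 0.0359
gripper_force: 25.0
```

Emit:
{"name": "arm_command", "arguments": {"increments": [[0,0,0.002,0,0,0],[0,0,0.004,0,0,0],[0,0,0.005,0,0,0],[0,0,0.006,0,0,0],[0,0,0.006,0,0,0]]}}

```text
t: 25.18
tool_pos: [0.6402, -0.0138, 0.1969]
orientation: [-0.146, 3.138, -0.0]
force: [-4.0, 0.9, 6.8]
opening: 0.0362
gripper_force: 25.0
```

Emit:
{"name": "arm_command", "arguments": {"increments": [[0,0,0,0,0,0],[0,0,0,0,0,0],[0,0,0,0,0,0],[0,0,0,0,0,0],[0,0,0,0,0,0]], "fingers": 0.02}}

```text
t: 25.8
tool_pos: [0.64, -0.0138, 0.196]
orientation: [0.146, -3.138, 0.0]
force: [-0.1, -0.2, 0.2]
opening: 0.0456
gripper_force: 0.0
```

Emit:
{"name": "arm_command", "arguments": {"increments": [[0,0,-0.05,0,0,0],[0,0,-0.2,0,0,0],[0,0,-0.4,0,0,0],[0,0,-0.6,0,0,0],[0,0,-0.68,0,0,0]]}}

```text
t: 26.42
tool_pos: [0.6409, -0.0139, 0.3362]
orientation: [-0.146, 3.133, -0.001]
force: [-0.3, 0.2, -0.3]
opening: 0.0454
gripper_force: 0.0
```

```bash
python3 w.py 6; python3 -c "
from h import *
go(482,-131,330,114.4)"
```

```text
[[-0.093, 0.955, 0.282, 0.564], [0.996, 0.09, 0.025, -0.021], [-0.001, 0.283, -0.959, 0.314], [0.0, 0.0, 0.0, 1.0]] 317.30182801114927
shift [ 0.846 -0.509  0.031] turn [-0.0007  0.0019 -0.106 ] | pos [641.  -13.9 337. ] q6 -1.77 t 26.48 open 45.4 F [-0.4  0.1  1.6] g 0.0
```

View pics/w6.png

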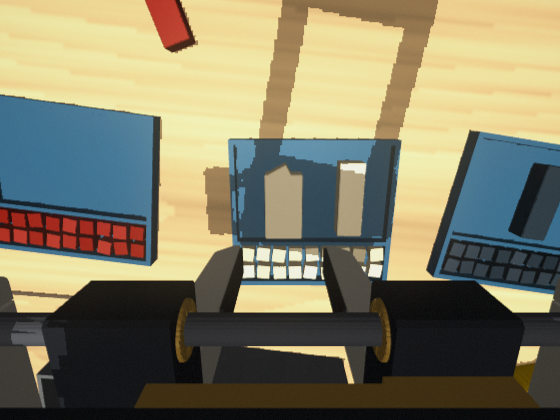

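The cream slab lies flat and square beside the rod: slab at (283,203), rod at (350,198). Next is the red rod.

Emit:
{"name": "arm_command", "arguments": {"increments": [[0.2,-0.12,0.01,0,0,-0.03],[0.4,-0.24,0.02,0,0,-0.06],[0.6,-0.36,0.03,0,0,-0.09],[0.8,-0.48,0.03,0,0,-0.106],[0.846,-0.509,0.03,0,0,-0.106]], "fingers": -0.2}}

```text
t: 27.1
tool_pos: [0.479, -0.1318, 0.3245]
orientation: [0.66, -3.069, -0.002]
force: [0.0, 1.0, 0.4]
opening: 0.0556
gripper_force: 0.0
```

Emit:
{"name": "arm_command", "arguments": {"increments": [[0,0,0,0,0,0],[0,0,0,0,0,0],[0,0,0,0,0,0],[0,0,0,0,0,0],[0,0,0,0,0,0]]}}

```text
t: 27.72
tool_pos: [0.4812, -0.1306, 0.3261]
orientation: [0.665, -3.07, -0.0]
force: [-0.9, -0.4, -0.0]
opening: 0.0555
gripper_force: 0.0
```

```bash
sed -i 's/^uv=proj/m[260:]=0\nuv=proj/' pc.py; python3 pc.py red 480 -130 p4; python3 pc.py red 412 -249 p4b | head -1
```

```text
px [284. 204.] rect [ 480.2 -130.9] 69.9 23.5 yaw 24.2 cen [ 480.4 -130.6]
grasp [ 480.2 -130.9] shift from rect 0
shift [0.005 0.001 0.683] turn [ 0.    -0.     0.001] | pos [ 481.2 -130.7  326.1] q6 -2.37 t 27.77 open 55.9 F [0.3 0.5 0.5] g 0.0
px [188.  75.] rect [ 412.8 -249.3] 71.1 35.8 yaw -57.9 cen [ 411.5 -247.2]
```

View pics/p4.png

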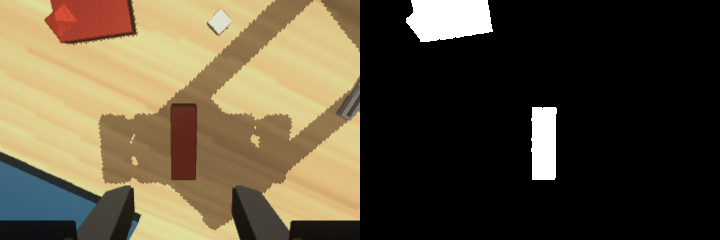

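The red rod is centred at crop (184,142) and square to the fingers.

Emit:
{"name": "arm_command", "arguments": {"increments": [[0.005,0.001,0.2,0,0,0.001],[0.005,0.001,0.4,0,0,0.001],[0.005,0.001,0.54,0,0,0.001],[0.005,0.001,0.63,0,0,0.001],[0.005,0.001,0.678,0,0,0.001]]}}

```text
t: 28.45
tool_pos: [0.4799, -0.1311, 0.1899]
orientation: [0.659, -3.071, -0.001]
force: [1.0, 0.6, -0.2]
opening: 0.0556
gripper_force: 0.0
```

Emit:
{"name": "arm_command", "arguments": {"increments": [[0,0,0,0,0,0],[0,0,0,0,0,0],[0,0,0,0,0,0],[0,0,0,0,0,0],[0,0,0,0,0,0]], "fingers": 1}}

```text
t: 29.08
tool_pos: [0.4804, -0.1312, 0.1913]
orientation: [-0.659, 3.071, -0.001]
force: [-0.9, 0.9, 5.3]
opening: 0.0239
gripper_force: 25.0
```

Emit:
{"name": "arm_command", "arguments": {"increments": [[0,0,-0.1,0,0,0],[0,0,-0.25,0,0,0],[0,0,-0.4,0,0,0],[0,0,-0.6,0,0,0],[0,0,-0.7,0,0,0]]}}

```text
t: 29.7
tool_pos: [0.4804, -0.1312, 0.3328]
orientation: [-0.659, 3.069, -0.002]
force: [-0.7, 0.3, -0.5]
opening: 0.0242
gripper_force: 25.0
```

```bash
python3 -c "
from h import *
go(595,-220,330,87)"
```

```text
shift [-0.341 -0.64   0.016] turn [-0.0005  0.0007  0.1512] | pos [ 480.4 -131.2  332.8] q6 -2.36 t 29.7 open 24.2 F [-0.7  0.3 -0.5] g 25.0
```

Emit:
{"name": "arm_command", "arguments": {"increments": [[-0.08,-0.15,0,0,0,0.04],[-0.17,-0.32,0.01,0,0,0.08],[-0.26,-0.5,0.01,0,0,0.12],[-0.341,-0.64,0.015,0,0,0.151],[-0.341,-0.64,0.015,0,0,0.151]]}}

```text
t: 30.32
tool_pos: [0.5954, -0.2209, 0.3262]
orientation: [-0.083, -3.139, -0.001]
force: [-0.6, -0.5, -1.2]
opening: 0.0237
gripper_force: 25.0
```

Emit:
{"name": "arm_command", "arguments": {"increments": [[0,0,0,0,0,0],[0,0,0,0,0,0],[0,0,0,0,0,0],[0,0,0,0,0,0],[0,0,0,0,0,0]]}}

```text
t: 30.95
tool_pos: [0.5946, -0.2197, 0.3277]
orientation: [0.081, 3.14, -0.0]
force: [0.3, -0.7, -1.5]
opening: 0.0238
gripper_force: 25.0
```

```bash
python3 w.py 7
```

```text
[[0.051, 0.959, 0.278, 0.518], [0.999, -0.049, -0.014, -0.216], [-0.0, 0.278, -0.961, 0.306], [0.0, 0.0, 0.0, 1.0]] 317.30182801114927
```

View pics/w7.png

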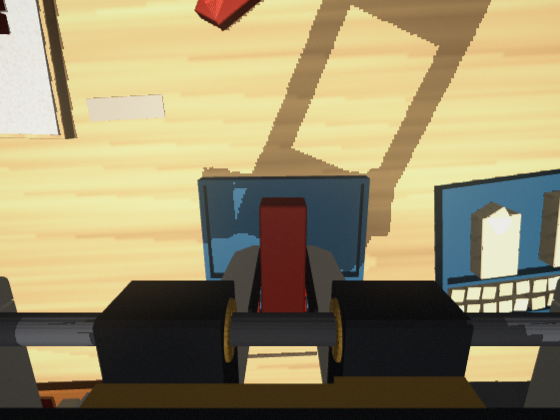

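The view shows the red tray's near corners at (199,178) and (369,178). The mosaic is clear, at the far left (x<75).

```bash
python3 -c "
from h import *
c=read_camera('wrist'); o,y=tray(c,(199,178),(369,178)); g=place(o,y[0],-22,36);print(g); go(*g,202,y[0]+90)"
```

```text
yaws near,left,right [-2.1 -2.  -2.3] width 156.9 origin [ 648.1 -221.1]
[ 627.4 -184.3]
shift [-0.154  0.186  0.628] turn [-0.     0.    -0.005] | pos [ 594.7 -219.8  327.6] q6 -1.95 t 31.05 open 23.9 F [-0.2  0.5 -1. ] g 25.0
```

Emit:
{"name": "arm_command", "arguments": {"increments": [[-0.08,0.1,0,0,0,-0.005],[-0.154,0.186,0.1,0,0,-0.005],[-0.154,0.186,0.3,0,0,-0.005],[-0.154,0.186,0.5,0,0,-0.005],[-0.154,0.186,0.62,0,0,-0.005]]}}

```text
t: 31.68
tool_pos: [0.6265, -0.1839, 0.2007]
orientation: [-0.056, -3.138, -0.002]
force: [-0.3, 0.1, -0.7]
opening: 0.0239
gripper_force: 25.0
```

Emit:
{"name": "arm_command", "arguments": {"increments": [[0,0,0.005,0,0,0],[0,0,0.01,0,0,0],[0,0,0.015,0,0,0],[0,0,0.02,0,0,0],[0,0,0.022,0,0,0]]}}

```text
t: 32.3
tool_pos: [0.6276, -0.1844, 0.1998]
orientation: [0.056, 3.14, -0.0]
force: [0.1, -0.6, -1.2]
opening: 0.0239
gripper_force: 25.0
```

Emit:
{"name": "arm_command", "arguments": {"increments": [[0,0,0.003,0,0,0],[0,0,0.005,0,0,0],[0,0,0.007,0,0,0],[0,0,0.009,0,0,0],[0,0,0.01,0,0,0]]}}

```text
t: 32.92
tool_pos: [0.6274, -0.1843, 0.1971]
orientation: [-0.056, -3.141, -0.0]
force: [1.2, 0.6, -1.4]
opening: 0.0232
gripper_force: 25.0
```

Orientation 0.056·2/π corresponds to yaw −2.0, as wanted. I'll continue to contact.

Emit:
{"name": "arm_command", "arguments": {"increments": [[0,0,0.002,0,0,0],[0,0,0.004,0,0,0],[0,0,0.006,0,0,0],[0,0,0.008,0,0,0],[0,0,0.008,0,0,0]]}}

```text
t: 33.55
tool_pos: [0.6275, -0.1844, 0.1964]
orientation: [0.056, 3.141, -0.0]
force: [-2.8, 0.9, 6.1]
opening: 0.0241
gripper_force: 25.0
```

Emit:
{"name": "arm_command", "arguments": {"increments": [[0,0,0,0,0,0],[0,0,0,0,0,0],[0,0,0,0,0,0],[0,0,0,0,0,0],[0,0,0,0,0,0]], "fingers": 0.28}}

```text
t: 34.17
tool_pos: [0.6274, -0.1843, 0.1955]
orientation: [-0.056, -3.141, -0.0]
force: [-0.7, 0.1, -0.1]
opening: 0.0335
gripper_force: 0.0
```

Emit:
{"name": "arm_command", "arguments": {"increments": [[0,0,-0.05,0,0,0],[0,0,-0.2,0,0,0],[0,0,-0.4,0,0,0],[0,0,-0.6,0,0,0],[0,0,-0.68,0,0,0]]}}

```text
t: 34.8
tool_pos: [0.6282, -0.1846, 0.3357]
orientation: [0.056, 3.136, -0.003]
force: [0.1, 0.2, -0.6]
opening: 0.0334
gripper_force: 0.0
```

```bash
python3 w.py 8; python3 -c "
from h import *
go(412,-247,325,32.1)"
```

```text
[[0.036, 0.958, 0.283, 0.552], [0.999, -0.034, -0.012, -0.182], [-0.002, 0.283, -0.959, 0.314], [0.0, 0.0, 0.0, 1.0]] 317.30182801114927
shift [ 1.07  -0.35   0.052] turn [3.000e-04 2.100e-03 3.102e-01] | pos [ 628.3 -184.6  336.5] q6 -1.9 t 34.85 open 33.3 F [1.7 0.2 1.4] g 0.0
```

View pics/w8.png

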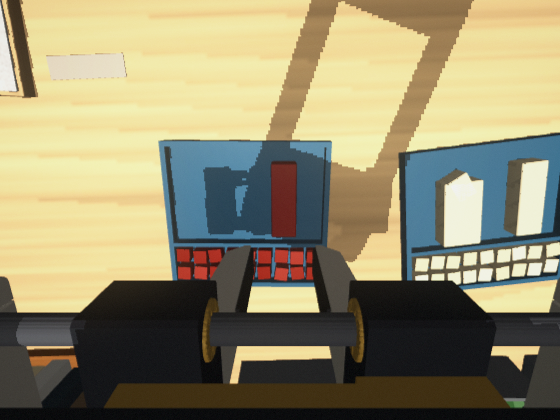

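The red rod is square in its bay at (284,200). Now the red slab.

Emit:
{"name": "arm_command", "arguments": {"increments": [[0.2,-0.07,0.01,0,0,0.05],[0.4,-0.14,0.02,0,0,0.1],[0.6,-0.21,0.03,0,0,0.15],[0.8,-0.28,0.04,0,0,0.2],[0.95,-0.31,0.05,0,0,0.25]], "fingers": -0.4}}

```text
t: 35.48
tool_pos: [0.4333, -0.2396, 0.3197]
orientation: [-1.262, -2.874, -0.0]
force: [-0.0, -0.1, 1.0]
opening: 0.0653
gripper_force: 0.0
```

```bash
python3 -c "
from h import *
go(412,-247,325,32.1)"
```

```text
shift [ 0.045 -0.104 -0.026] turn [-0.0003 -0.0007  0.0583] | pos [ 433.3 -239.6  319.7] q6 -1.35 t 35.48 open 65.3 F [-0.  -0.1  1. ] g 0.0
```

Emit:
{"name": "arm_command", "arguments": {"increments": [[0.02,-0.05,0,0,0,0.03],[0.045,-0.1,-0.02,0,0,0.058],[0.045,-0.1,-0.02,0,0,0.058],[0.045,-0.1,-0.02,0,0,0.058],[0.045,-0.1,-0.02,0,0,0.058]]}}

```text
t: 36.1
tool_pos: [0.4148, -0.2462, 0.325]
orientation: [-1.509, -2.755, -0.0]
force: [0.4, -0.1, -1.3]
opening: 0.0651
gripper_force: 0.0
```

```bash
python3 pc.py red 412.8 -249.3 p5
```

```text
px [279. 207.] rect [ 412.  -248.6] 69.9 34.9 yaw -58.4 cen [ 410.7 -246.5]
grasp [ 409.4 -244.4] shift from rect 5
shift [ 0.022 -0.018  0.678] turn [-0.     -0.0002  0.0057] | pos [ 414.8 -246.3  325.2] q6 -1.21 t 36.15 open 64.9 F [ 1.1  0.8 -0.8] g 0.0
```

View pics/p5.png

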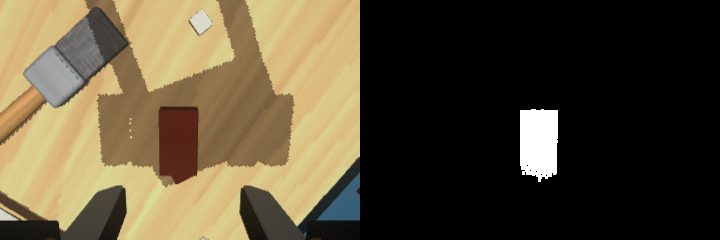

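The red slab is centred at crop (178,145), with its point toward the bottom and the putty knife well clear.

Emit:
{"name": "arm_command", "arguments": {"increments": [[0.016,-0.018,0.2,0,0,0.004],[0.016,-0.018,0.4,0,0,0.004],[0.016,-0.018,0.54,0,0,0.004],[0.016,-0.018,0.63,0,0,0.004],[0.016,-0.018,0.673,0,0,0.004]], "fingers": -0.3}}

```text
t: 36.78
tool_pos: [0.4095, -0.2452, 0.1896]
orientation: [-1.526, -2.744, -0.0]
force: [-0.5, -0.8, -0.5]
opening: 0.0603
gripper_force: 0.0
```

Emit:
{"name": "arm_command", "arguments": {"increments": [[0,0,0,0,0,0],[0,0,0,0,0,0],[0,0,0,0,0,0],[0,0,0,0,0,0],[0,0,0,0,0,0]], "fingers": 1}}

```text
t: 37.4
tool_pos: [0.4102, -0.246, 0.1919]
orientation: [1.527, 2.743, -0.0]
force: [-0.3, 0.6, 5.9]
opening: 0.0359
gripper_force: 25.0
```

Emit:
{"name": "arm_command", "arguments": {"increments": [[0,0,-0.1,0,0,0],[0,0,-0.25,0,0,0],[0,0,-0.4,0,0,0],[0,0,-0.6,0,0,0],[0,0,-0.7,0,0,0]]}}

```text
t: 38.02
tool_pos: [0.41, -0.2459, 0.3333]
orientation: [1.527, 2.742, -0.001]
force: [0.9, -0.3, -1.2]
opening: 0.0359
gripper_force: 25.0
```

```bash
python3 -c "
from h import *
p=place((648.1,-221.1),-2.1,-27,-28);print(p);go(*p,330,87.9)"
```

```text
[ 620.1 -248.1]
shift [-0.562  0.887  0.019] turn [-1.000e-04  9.000e-04 -3.118e-01] | pos [ 410.  -245.9  333.3] q6 -1.2 t 38.02 open 35.9 F [ 0.9 -0.3 -1.2] g 25.0
```

Emit:
{"name": "arm_command", "arguments": {"increments": [[-0.12,0.2,0.01,0,0,-0.05],[-0.24,0.4,0.01,0,0,-0.1],[-0.36,0.6,0.02,0,0,-0.15],[-0.48,0.77,0.02,0,0,-0.2],[-0.562,0.887,0.02,0,0,-0.25]]}}

```text
t: 38.65
tool_pos: [0.6211, -0.2475, 0.326]
orientation: [-0.353, -3.121, -0.001]
force: [-0.6, -0.2, -1.0]
opening: 0.0359
gripper_force: 25.0
```

Emit:
{"name": "arm_command", "arguments": {"increments": [[0,0,0,0,0,-0.03],[0,0,0,0,0,-0.062],[0,0,0,0,0,-0.062],[0,0,0,0,0,-0.062],[0,0,0,0,0,-0.062]]}}

```text
t: 39.28
tool_pos: [0.6197, -0.2478, 0.3269]
orientation: [-0.059, -3.141, -0.0]
force: [-0.1, -0.0, -1.3]
opening: 0.0356
gripper_force: 25.0
```

```bash
python3 -c "
from h import *
go(620.1,-248.1,202,87.9)"
```

```text
shift [-0.002 -0.001  0.625] turn [ 0.     -0.     -0.0002] | pos [ 619.7 -247.8  326.9] q6 -1.99 t 39.27 open 35.6 F [-0.1 -0.  -1.3] g 25.0
```

Emit:
{"name": "arm_command", "arguments": {"increments": [[0,0,0.15,0,0,0],[0,0,0.3,0,0,0],[0,0,0.45,0,0,0],[0,0,0.57,0,0,0],[0,0,0.62,0,0,0]]}}

```text
t: 39.9
tool_pos: [0.619, -0.2475, 0.201]
orientation: [-0.058, -3.138, -0.002]
force: [-1.1, -0.5, -1.5]
opening: 0.0361
gripper_force: 25.0
```

Emit:
{"name": "arm_command", "arguments": {"increments": [[0,0,0.005,0,0,0],[0,0,0.01,0,0,0],[0,0,0.014,0,0,0],[0,0,0.018,0,0,0],[0,0,0.02,0,0,0]]}}

```text
t: 40.52
tool_pos: [0.6198, -0.2479, 0.1992]
orientation: [0.056, 3.141, -0.0]
force: [0.3, 0.3, -1.7]
opening: 0.036
gripper_force: 25.0
```

Emit:
{"name": "arm_command", "arguments": {"increments": [[0,0,0.003,0,0,0],[0,0,0.006,0,0,0],[0,0,0.009,0,0,0],[0,0,0.012,0,0,0],[0,0,0.013,0,0,0]]}}

```text
t: 41.15
tool_pos: [0.6199, -0.2479, 0.197]
orientation: [0.056, 3.141, -0.0]
force: [-2.1, 1.7, 6.1]
opening: 0.0356
gripper_force: 25.0
```

Contact at 6 N. Releasing with a small opening, then rising.

Emit:
{"name": "arm_command", "arguments": {"increments": [[0,0,0,0,0,0],[0,0,0,0,0,0],[0,0,0,0,0,0],[0,0,0,0,0,0],[0,0,0,0,0,0]], "fingers": 0.02}}

```text
t: 41.78
tool_pos: [0.6197, -0.2478, 0.1963]
orientation: [-0.057, -3.141, -0.0]
force: [0.8, -0.3, -0.1]
opening: 0.0456
gripper_force: 0.0
```

Emit:
{"name": "arm_command", "arguments": {"increments": [[0,0,-0.05,0,0,0],[0,0,-0.2,0,0,0],[0,0,-0.4,0,0,0],[0,0,-0.6,0,0,0],[0,0,-0.68,0,0,0]]}}

```text
t: 42.4
tool_pos: [0.6205, -0.2482, 0.3366]
orientation: [0.056, 3.136, -0.004]
force: [0.4, -0.1, 0.3]
opening: 0.0454
gripper_force: 0.0
```

Emit:
{"name": "arm_command", "arguments": {"increments": [[0.2,0,-0.1,0,0,0],[0.4,0,-0.2,0,0,0],[0.6,0,-0.2,0,0,0],[0.7,0,-0.2,0,0,0],[0.7,0,-0.2,0,0,0]]}}

```text
t: 43.02
tool_pos: [0.4788, -0.2428, 0.3719]
orientation: [-0.058, -3.14, -0.001]
force: [-0.1, 1.1, 0.0]
opening: 0.0458
gripper_force: 0.0
```

```bash
python3 -c "
from h import *
c=read_camera('top'); cv2.imwrite('pics/t9.png',cv2.resize(c['image'][125:325,80:380,::-1],None,fx=2.6,fy=2.6,interpolation=cv2.INTER_CUBIC))"
```

```text
(no output)
```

View pics/t9.png

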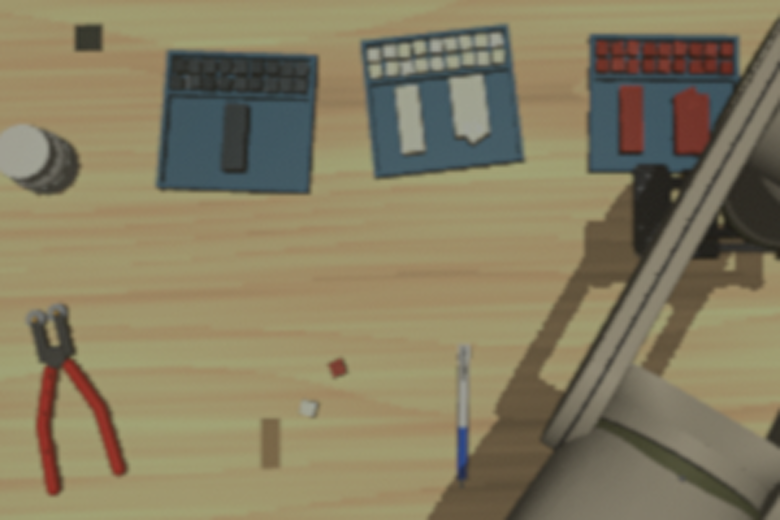

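The top view shows every piece flat and square in the tray of its own stone: slate rod, cream rod and slab, red rod and slab. The release heights were each 5 mm above the pick heights, so all five rest on the tray floors. The nippers lie where they were and the gripper is clear.

```bash
python3 -c "
from plant import *
print(close_job())"
```

```text
the job is handed in; nothing more can be done
None
```

I placed all five uncut pieces flat and square in the wide bays of the trays of their own stone, left the mosaic and nippers untouched, and handed the job in at about 43 s; no verdict came back.

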